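Load the engraving pallet of valve caps onto the engraver

ROBOT

A 6-joint arm with a two-finger parallel gripper is mounted at the origin on the work surface. World frame = base frame: x ahead of the robot, y to its left, z up, the work surface at z = 0. Lengths are in m, angles in rad, forces in N, time in s.
With the tool pointing down it reaches from about 0.375 to 0.975 m from the base axis. Payload 3.8 kg.
Tool frame: the origin (TCP) lies midway between the tips of the shut fingers; the grasp point (between the pads) lies 19 mm behind it; x points along the fingers, z is the direction in which the jaws open and shut, and the axes are right-handed (so a half turn about x gives the same grasp; the last joint's range is limited). The gripper opens to 85 mm and grips with 20 to 120 N. Pads are 22 mm wide; open, the fingers measure 114 mm over their backs; the gripper's body (76 mm by 85 mm) begins 54 mm behind the grasp point. The pads swing forward as they close: fully open they stand 13 mm farther back than shut.
Start: joints at [1.094, 0.264, 1.604, -0, 1.274, -0.037], TCP at [0.287, 0.611, 0.231] pointing down, gripper open.
Joint ranges: [-2.63, 2.63], [-0.94, 2.18], [0.31, 2.57], [-1.31, 4.45], [0, 2.66], [-2.55, 2.55]. Speed limits (rad/s): [2.57, 2.57, 3.14, 3.14, 3.14, 3.14].

INTERFACE

Orientations are given as a rotation vector (axis times angle).
In Python, from workcell import * gives the robot as it stands. The module is installed in compiled form; this text tells all that it offers.
- The arm moves only by the tool carry_out, never from a script. Its arguments are lists of equal length, an entry for each row: "offset": the shift along the tool's x, y, z in cm, a list of three; "delta_rot": the turn, a rotation vector about the tool's x, y, z in degrees, a list of three. A call has exactly 5 rows; each row shifts and turns the commanded pose from where the row before left it, along the tool's axes as they then stand; what a row does not reach is not made up. A row lasts 1/12 s, in which the tool goes at most 41.7 mm and 7.16 degrees, less where a joint would pass 70% of its speed; a pose out of reach is approached as far as the arm can. A call is refused whole if a number of a shift passes 4.17 or a number of a turn 7.16, either way. A call with a gripper value outside its range is refused whole. "fingers" is the opening, from -1 (shut) to 1 (fully open), set as the call begins (left out, the last holds). The fingers move at their own pace and stop on an object; "newtons" is the grip in N (left out, the last holds). Time passes only in rows, so rows that do not move let the fingers close, or fill a call up. It gives the time, the measured TCP pose, the force and the opening at its end, in the units of the state.
- read_state(): the state, without advancing time (a new reading comes with each control period).
- read_camera(name): name is "side" or "top" or "wrist"; returns (picture, depth): 384x512x3 uint8, red, green, blue; 384x512 float32, m along the optical axis (not along the pixel's ray), 0 where there is no reading.
- get_calibration(name): a dict with "fx", "fy", "cx", "cy" (pixels), "R" (3x3) and "t" (3): a world point X has camera coordinates R X + t; the wrist camera has in their place "mount" (4x4, takes a point from camera to tool coordinates, whose origin is the TCP and whose axes are the tool frame's). Camera axes: x right, y down, z forward; pixel columns grow to the right and rows downward; lengths in m; the calibration is good to about 2 mm. A picture is of the moment at which its call begins: read the wrist's pose just before it. get_calibration takes no time and is no camera call.
- finish_job(): hands the job in, once; it reports no verdict.
The state is a dict: "time": time; "q": joint angles; "joint_vel": joint speeds; "joint_torque": joint torques, N m; "tool_pos": TCP position; "tcp_rot": TCP orientation; "wrist_force": force on the tool from outside, world axes, zero at the start; "torque": the same for the moment, N m; "width": opening from 0.0 (shut) to 1.0 (fully open).
Only numpy, scipy, OpenCV 4.12 (cv2) and the standard library are available. Lean on these libraries where they do the work, as an engineer would, in place of code of your own. Each camera call takes 0.05 s, during which the arm holds its last target. There are 200 camera calls.

TASK

Squeeze the two orange side latches of the pallet that carries the two brass valve caps to free it from its dock, lift it out and set it down gently on the bed of the engraver. Let go, take it again by its knurled knob, and push it, without ramming, fully home against both dowels and the end stop. Leave the spare pallet in its dock and everything else on the bench where it is.

Things in the scene. Friction and masses are not known exactly. Their poses are not given: they have to be found in the camera images.
- pallet_center (a point): Centre, half-way up, of the loaded pallet: dark plate 130 (x) x 56 (y) x 16 mm, about 0.4 kg in all, carrying two brass valve caps (22 mm wide, 6 mm high, 43 mm either side of the middle) and a steel knurled knob. x along the plate, y across, z up; both ends are alike, it may lie either way round. Its sides are plain 40 to 65 mm from the middle: these faces bear on the dowels.
- pallet_grip (a point): Point to grip on the upright knob of the loaded pallet: steel, 18 mm diameter, on the axis of the plate, 33 mm above pallet_center; the gripping length runs from 14 mm below to 8 mm above this point. All else on the pallet stays 19 mm or more below this point. Pressed down, the plate drags on the bed (friction about 0.6). Between two fingers it can swivel a little about the knob.
- pad_l (a point): Middle of the ribbed thumb pad of the orange latch in the long side at +y of the loaded pallet. The pad is 34 mm long (x), from 9 mm below to 10 mm above pallet_center, its face 3 mm proud of the plate's side; 62 mm over both pads at rest, 50 mm with both fully pressed. The plate's underside is 8 mm below pallet_center.
- pad_r (a point): The same on the side at -y. Two noses at the foot of each latch, 28 to 37 mm either side of the middle, stand 8 mm proud of the plate's side at rest and hook under the dock's lips. Both latches must go in by more than 4 mm before the pallet can be lifted; a grip of 30 to 40 N across the pads presses both fully and carries the pallet.
- pallet_latch_l (a joint): Press of the latch at +y of the loaded pallet: 0 at rest (sprung out), grows as pressed, 0.006 m fully in. Its spring pushes with 5.4 N at rest and 10.8 N fully in.
- pallet_latch_r (a joint): The same for the latch at -y.
- pallet: The loaded pallet with its latches and knob: origin at the centre of its underside.
- pallet_knob: The knob of the loaded pallet: origin on its axis, 22 mm above the underside of the plate.
- dock_a_seat (a point): Middle of the seat, 14 mm above the bench, of the dock that holds the loaded pallet, axes as the pallet's. Aluminium base 160 (x) x 104 (y) x 8 mm; black guides round the pallet (1.3 mm play) and four steel lips, up to 26 mm high; open for 54 mm along x at the thumb pads, where fingers can come down to 8 mm above the bench. The pallet comes out straight up. Docks stand in either order.
- spare_center (a point): Centre of the spare pallet, the same but without caps, snapped into the other dock; to be left alone.
- dock_b: The other dock, with the spare pallet; origin under its middle, on the bench.
- engraver: White desktop engraver; origin on the bench under the middle of its bed, an aluminium plate 230 (x) x 165 (y) mm, its top 40 mm above the bench, run out to +y for loading. A dark side rail 16 mm high runs along the bed at -y, its face 52 mm from the origin; the dowels stand in front of it. The gantry, 235 mm high, is farther to -y; its spindle begins 159 mm from the origin, 75 mm above the bench.
- home (a point): Where pallet_center is when the pallet is fully home: 8 mm above the bed, 10 mm to +x and 15 mm to -y of the bed's middle; axes of the engraver. The plate's long side then touches both dowels (they lie to -y) and its end the end stop (at +x). The bed is free for 97 mm to +y and 125 mm to -x of this point. When home, a latch has no room for a finger between it and the side rail.
- dowel_near (a point): Top centre of the brass dowel nearer the robot, 10 mm diameter, 12 mm high; 52 mm to -x and 33 mm to -y of home in the engraver's axes. If the plate is pushed to -y while more than 8 mm to -x of home, a latch meets this dowel before the plate's side does.
- dowel_far (a point): Top centre of the other brass dowel; 52 mm to +x and 33 mm to -y of home.
- end_stop (a point): Middle of the face of the end stop, a brass button of 10 mm diameter, 7 mm above the bed, looking to -x from a steel block 16 mm high; 65 mm to +x of home.
- oil_bottle_c (a point): Small white bottle of valve oil with an orange cap, 32 mm diameter, 105 mm high; half-way up. To be left alone.
- mouthpiece_c (a point): Brass trumpet mouthpiece standing on its rim, 27 mm diameter, 87 mm high; half-way up. To be left alone.
- valve_piston_c (a point): Steel valve piston standing on end, 17 mm diameter, 52 mm high; half-way up. To be left alone.
- mallet_c (a point): Wooden mallet, 250 mm long, lying on the bench; its middle. To be left alone.
- tuning_slide_c (a point): U-shaped brass tuning slide, 115 mm long, lying on the bench; its middle. To be left alone.
Things that resemble listed ones, but are neither listed nor needed, are in the scene too. What is shaped like the part that bears dock_a_seat but pink is not meant. What is shaped like the pallet but red is not meant.

How it is judged:
On the way, in this order (a step that is already met when the one before it is completed fails the run):
1. the loaded pallet is freed from its latches and lifted at least 30 mm out of its dock (z of pallet_center in the frame of dock_a_seat above 0.038 m), for 0.1 s.
2. the loaded pallet lies flat on the engraver's bed and the fingers have let go of it (z of pallet_center in the frame of home between -0.003 and 0.003 m and horizontal distance between pallet_center and home below 0.09 m and angle between pallet_center's own z axis and vertical below 0.03 rad and contact force between the fingers and pallet below 0.05 N), for 0.2 s.
3. the fingers take the pallet again by its knob (contact force between the fingers and pallet_knob above 3 N), for 0.2 s.
At the end, for the whole second after the job is handed in: The loaded pallet lies flat and still on the engraver's bed, let go, touching both dowels and the end stop: its centre within 1.5 mm of home along and across, within 2 mm in height, square to the dowels within 0.02 rad, level within 0.02 rad. The spare pallet and the bystanders are where they were (x of pallet_center in the frame of home between -0.0015 and 0.0015 m and y of pallet_center in the frame of home between -0.0015 and 0.0015 m and z of pallet_center in the frame of home between -0.002 and 0.002 m and angle between the x axis of pallet_center and the x axis of home, either way round below 0.02 rad and angle between pallet_center's own z axis and vertical below 0.02 rad and linear speed of pallet below 0.01 m/s).
It fails at once if the loaded pallet is slammed or rammed on the engraver (over 45 N) (contact force between pallet and engraver above 45 N).
It fails at once if the loaded pallet is tipped by more than 0.5 rad (angle between pallet_center's own z axis and vertical above 0.5 rad).
It fails at once if the spare pallet is moved by more than 8 mm (distance of spare_center from where it was at the start of the episode above 0.008 m).
It fails at once if a bystander is moved by more than 20 mm (distance of any of oil_bottle_c, mouthpiece_c, valve_piston_c, mallet_c, tuning_slide_c from where it was at the start of the episode above 0.02 m).
It also fails if it takes over 64 s, if anything falls off the work surface, if the arm or the gripper's body presses on something with over 40 N, if the wrist force passes 120 N, or if a joint passes its speed limit or range.

## Working session

There is one attempt and no reset: what is moved stays moved. The work goes in short steps, Python scripts to look and compute and a tool call to move; the robot and the scene stay as the last step left them, time stands still between calls to the robot, and variables do not carry over. Pictures are saved under pics/ and viewed, about 8 in all and at most 12, crops included, and the job is handed in when it is done.

Besides the shell and the picture viewer there is one more tool, called after ">>>" as a command line: name --argument value ..., lists and objects as JSON in quotes. carry_out: Moves the arm, as the interface text tells. Its arguments: {"type":"object","properties":{"offset":{"type":"array"},"delta_rot":{"type":"array"},"fingers":{"type":"number"},"newtons":{"type":"number"}},"required":["offset","delta_rot"]}

```bash
mkdir -p pics
cat > h.py <<'E'
from workcell import *
import numpy as np, cv2
from scipy.spatial.transform import Rotation as Ro
def cam(name):
    s=read_state(); p,d=read_camera(name); c=get_calibration(name)
    if 'mount' in c:
        T=np.eye(4);T[:3,:3]=Ro.from_rotvec(s['tcp_rot']).as_matrix();T[:3,3]=s['tool_pos']
        M=T@np.array(c['mount']);R=M[:3,:3].T;t=-R@M[:3,3]
    else: R=np.array(c['R']);t=np.array(c['t'])
    return p,d,dict(K=(c['fx'],c['fy'],c['cx'],c['cy']),R=R,t=t)
def ray(c,u,v,z):
    fx,fy,cx,cy=c['K'];o=-c['R'].T@c['t'];u=np.atleast_1d(u).astype(float);v=np.atleast_1d(v).astype(float)
    d=np.c_[(u-cx)/fx,(v-cy)/fy,np.ones(len(u))]@c['R']
    return o+d*((z-o[2])/d[:,2])[:,None]
def proj(c,X):
    x=np.atleast_2d(X)@c['R'].T+c['t'];fx,fy,cx,cy=c['K'];return np.c_[fx*x[:,0]/x[:,2]+cx,fy*x[:,1]/x[:,2]+cy]
def save(n,p): cv2.imwrite('pics/'+n,p[:,:,::-1])
E
python3 - <<'E'
from h import *
import pickle
s=read_state();print({k:np.round(v,3) for k,v in s.items()})
D={n:cam(n) for n in('top','side')};pickle.dump(D,open('d.pkl','wb'))
save('top.png',cv2.resize(D['top'][0],(800,600)));save('side.png',cv2.resize(D['side'][0],(800,600)))
for n in D:print(n,D[n][2])
E
```

```text
{'time': np.float64(0.0), 'q': array([ 1.094,  0.265,  1.605, -0.   ,  1.274, -0.037]), 'joint_vel': array([ 0.001,  0.002, -0.001, -0.001, -0.001,  0.   ]), 'joint_torque': array([-0.0000e+00, -5.1515e+01, -3.6730e+01, -0.0000e+00,  1.3000e-02,
       -0.0000e+00]), 'tool_pos': array([0.287, 0.61 , 0.23 ]), 'tcp_rot': array([-0.881,  1.388,  0.879]), 'wrist_force': array([-0.546, -0.132, -0.394]), 'torque': array([-0.02 ,  0.003,  0.038]), 'width': np.float64(1.002)}
top {'K': (482.6639233185465, 482.6639233185465, 258.27814779452154, 192.98964028608253), 'R': array([[ 1.37353570e-02, -9.99902372e-01,  2.56624539e-03],
       [-9.84512765e-01, -1.39724631e-02, -1.74755217e-01],
       [ 1.74774013e-01, -1.26176054e-04, -9.84608566e-01]]), 't': array([0.097966  , 0.47072632, 1.06929335])}
side {'K': (387.28678586482954, 387.28678586482954, 254.8489813278259, 193.34915845688028), 'R': array([[-0.76946829, -0.63846874, -0.01661971],
       [-0.42291511,  0.52884234, -0.7358455 ],
       [ 0.47860355, -0.55918105, -0.67694548]]), 't': array([0.44449598, 0.19905856, 0.73670199])}
```

View pics/top.png

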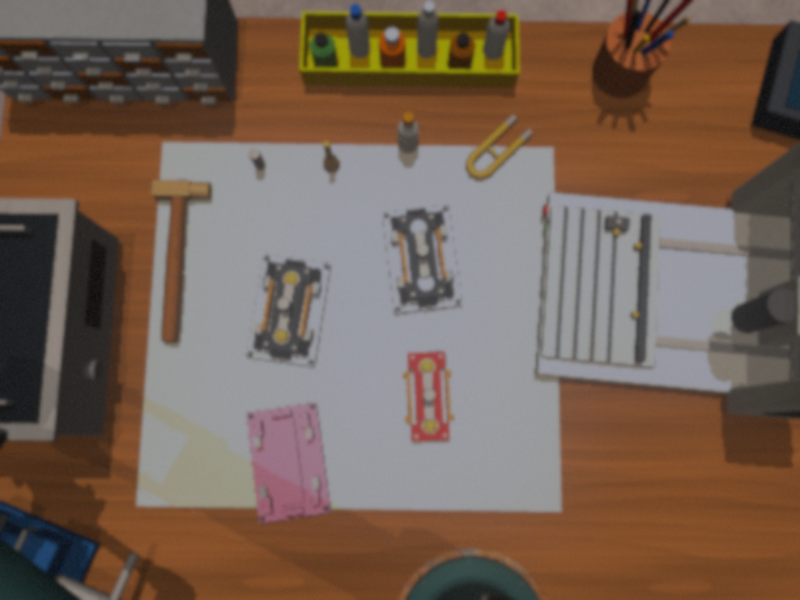

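View pics/side.png

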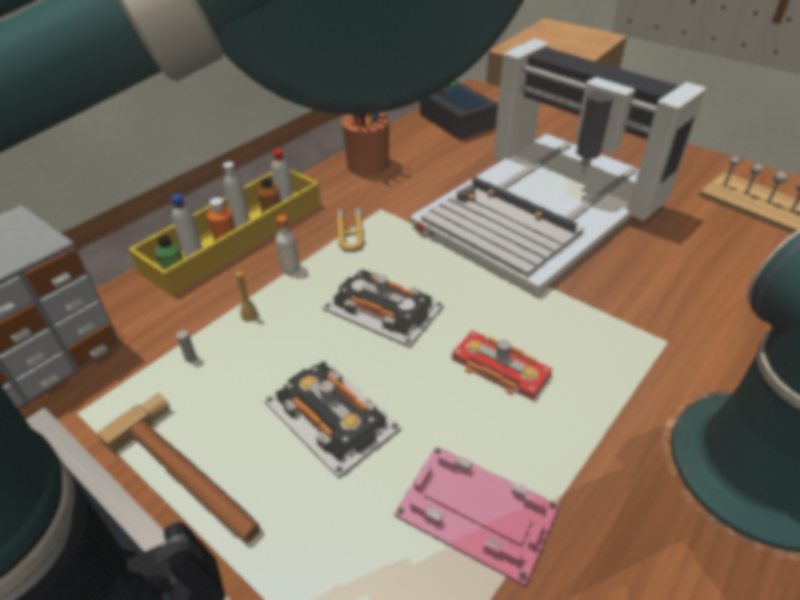

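Candidates (800-px top view): the dock at (288,308) holds a dark pallet with two brass caps, so it is the loaded one. The dock at (424,258) holds the spare, with no brass. The red pallet (428,396) and the pink dock (288,462) are decoys. The engraver bed is at (600,280), its dowels at (638,245) and (635,315), and the end stop near (616,225).

Run:
```python
from h import *
import pickle
D=pickle.load(open('d.pkl','rb'));p,d,c=D['top']
hsv=cv2.cvtColor(p,cv2.COLOR_RGB2HSV)
def blobs(box,lo,hi,z,amin=3):
    x0,y0,x1,y1=box;m=cv2.inRange(hsv[y0:y1,x0:x1],lo,hi);n,l,st,ce=cv2.connectedComponentsWithStats(m)
    for i in range(1,n):
        if st[i,4]>=amin:
            u,v=ce[i]+[x0,y0];print(box,(u,v),st[i,4],hsv[int(v),int(u)],ray(c,u,v,z)[0].round(4))
print('caps/orange');blobs((155,160,215,240),(12,90,80),(32,255,255),.036,5)
print('dowels');blobs((340,130,430,235),(10,70,80),(35,255,255),.052,2)
s=read_state();print(Ro.from_rotvec(s['tcp_rot']).as_matrix().round(3))
print(get_calibration('wrist'))
save('crop.png',np.hstack([cv2.resize(p[160:240,150:220],(420,480),interpolation=2),cv2.resize(p[120:245,340:430],(350,480),interpolation=2)]))
```

```text
caps/orange
(155, 160, 215, 240) (np.float64(185.625), np.float64(177.47916666666666)) 48 [ 24 143 155] [0.5045 0.2739 0.036 ]
(155, 160, 215, 240) (np.float64(171.2875), np.float64(194.9375)) 80 [ 15 128 139] [0.4628 0.3053 0.036 ]
(155, 160, 215, 240) (np.float64(195.35714285714286), np.float64(197.67142857142858)) 70 [ 15 110 144] [0.4572 0.2496 0.036 ]
(155, 160, 215, 240) (np.float64(179.42000000000002), np.float64(214.66)) 50 [ 24 143 153] [0.4172 0.2846 0.036 ]
dowels
(340, 130, 430, 235) (np.float64(394.0909090909091), np.float64(147.77272727272728)) 22 [ 21 144 138] [ 0.5784 -0.2089  0.052 ]
(340, 130, 430, 235) (np.float64(408.5882352941177), np.float64(156.88235294117646)) 17 [ 22 127 145] [ 0.5571 -0.2417  0.052 ]
(340, 130, 430, 235) (np.float64(406.625), np.float64(201.0)) 16 [ 22 137 141] [ 0.4537 -0.233   0.052 ]
[[-0.001 -0.905  0.426]
 [-0.002  0.426  0.905]
 [-1.     0.    -0.002]]
{'fx': 291.935020488672, 'fy': 291.935020488672, 'cx': 253.07009217786808, 'cy': 184.87590022707545, 'mount': array([[-1.93777677e-04, -2.77901368e-01,  9.60609594e-01,
        -1.42556331e-01],
       [-2.84433157e-04, -9.60609558e-01, -2.77901414e-01,
         6.99254911e-02],
       [ 9.99999941e-01, -3.27080311e-04,  1.07100326e-04,
        -6.86250471e-04],
       [ 0.00000000e+00,  0.00000000e+00,  0.00000000e+00,
         1.00000000e+00]])}
```

View pics/crop.png

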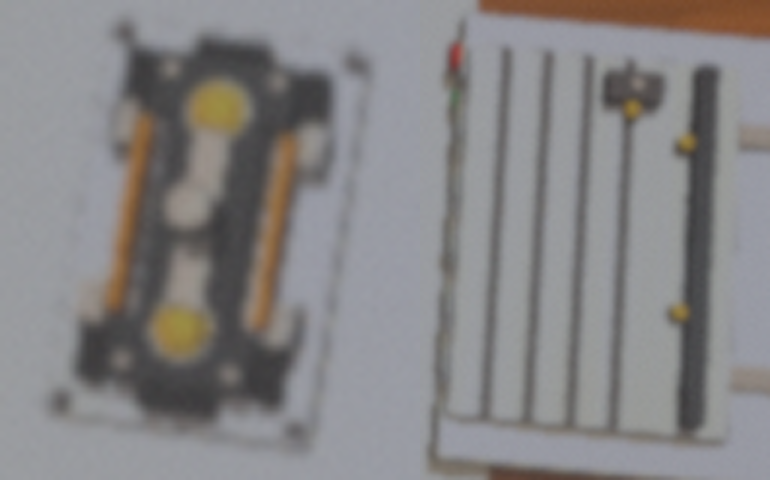

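>>> carry_out --offset '[[0,0,0],[0,0,0],[0,0,0],[0.7,-2.13,-3.07],[0.7,-2.13,-3.07]]' --delta_rot '[[-6.1,0,0],[-6.1,0,0],[-6,0,0],[0,0,0],[0,0,0]]' --fingers 1 --newtons 35

```text
time: 0.52
tool_pos: [0.3216, 0.5452, 0.2168]
tcp_rot: [-1.121, 1.263, 1.122]
wrist_force: [1.2, -0.5, -0.2]
width: 0.996
```

>>> carry_out --offset '[[0.7,-2.13,-3.07],[0.7,-2.13,-3.07],[0.7,-2.13,-3.07],[0.7,-2.13,-3.07],[0.7,-2.13,-3.07]]' --delta_rot '[[0,0,0],[0,0,0],[0,0,0],[0,0,0],[0,0,0]]'

```text
time: 0.93
tool_pos: [0.4093, 0.3774, 0.1815]
tcp_rot: [-1.119, 1.265, 1.119]
wrist_force: [0.3, -0.8, -0.4]
width: 0.998
```

>>> carry_out --offset '[[0.7,-2.13,-3.07],[0.7,-2.13,-3.07],[0.7,-2.13,-3.07],[0,0,0],[0,0,0]]' --delta_rot '[[0,0,0],[0,0,0],[0,0,0],[0,0,0],[0,0,0]]'

```text
time: 1.35
tool_pos: [0.4615, 0.278, 0.1603]
tcp_rot: [-1.116, 1.268, 1.117]
wrist_force: [-0.9, 0.6, 0.5]
width: 0.996
```

```bash
cat >> h.py <<'E'
def go(P,ang):
    """P world TCP target, ang (deg) world angle of tool z: residual turn about tool axes and shift in tool axes after it (cm)"""
    s=read_state();R=Ro.from_rotvec(s['tcp_rot']).as_matrix();a=np.radians(ang)
    z=np.array([np.cos(a),np.sin(a),0]);x=np.array([0,0,-1.]);T=np.c_[x,np.cross(z,x),z]
    print('t',round(float(s['time']),2),'pos',np.round(s['tool_pos'],4),'w',round(float(s['width']),3),'F',np.round(s['wrist_force'],1))
    print(' turn deg',np.degrees(Ro.from_matrix(R.T@T).as_rotvec()).round(2),'shift cm',(T.T@(np.array(P)-s['tool_pos'])*100).round(2))
E
python3 - <<'E'
from h import *
import pickle
go([.4609,.2793,.16],83)
w=cam('wrist');pickle.dump(w,open('w1.pkl','wb'));save('w1.png',w[0])
print(proj(w[2],[[.5045,.2739,.036],[.4172,.2846,.036]]))
E
```

```text
t 1.35 pos [0.4615 0.278  0.1603] w 0.996 F [-0.9  0.6  0.5]
 turn deg [-0.23 -0.06 -0.1 ] shift cm [0.03 0.07 0.12]
[[255.43339824 220.3410622 ]
 [255.20480608 129.95918514]]
```

View pics/w1.png

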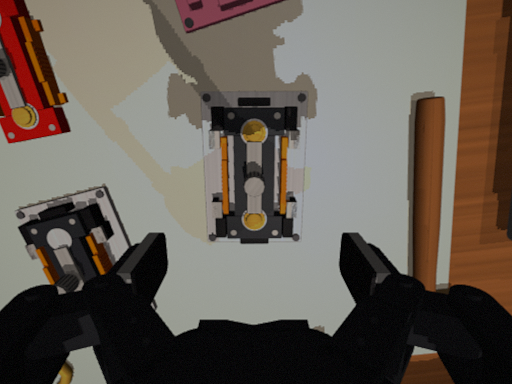

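The wrist view shows the loaded pallet squarely below, with its caps at (254,130) and (255,220). That is within a pixel of the positions predicted from the top camera. Next I'll refine the measurement from this view.

Run:
```python
from h import *
import pickle
p,d,c=pickle.load(open('w1.pkl','rb'))
hsv=cv2.cvtColor(p,cv2.COLOR_RGB2HSV);x0,y0,x1,y1=205,90,305,245
m=cv2.inRange(hsv[y0:y1,x0:x1],(8,120,80),(35,255,255));n,l,st,ce=cv2.connectedComponentsWithStats(m)
for i in range(1,n):
    if st[i,4]>30:
        u,v=ce[i]+[x0,y0];q=hsv[int(v),int(u)];bx=st[i,:4]+[x0,y0,0,0];mid=bx[:2]+bx[2:]/2-.5
        print((u.round(1),v.round(1)),bx,st[i,4],q,ray(c,u,v,.036)[0].round(4),'mid',ray(c,*mid,.036)[0].round(4),'at .032',ray(c,u,v,.032)[0].round(4))
```

```text
(np.float64(254.4), np.float64(131.5)) [243 121  23  21] 353 [ 19 197  92] [0.4184 0.2837 0.036 ] mid [0.418  0.2834 0.036 ] at .032 [0.4188 0.2836 0.032 ]
(np.float64(224.3), np.float64(175.8)) [220 137   9  77] 455 [ 16 234 158] [0.4559 0.2504 0.036 ] mid [0.4551 0.2502 0.036 ] at .032 [0.4568 0.2499 0.032 ]
(np.float64(283.3), np.float64(174.5)) [280 137   8  77] 451 [ 16 229 159] [0.4616 0.3057 0.036 ] mid [0.4621 0.3058 0.036 ] at .032 [0.4627 0.306  0.032 ]
(np.float64(253.7), np.float64(220.4)) [244 213  21  17] 275 [ 21 187 158] [0.5043 0.2722 0.036 ] mid [0.505  0.2724 0.036 ] at .032 [0.506 0.272 0.032]
```

>>> carry_out --offset '[[3.5,0,0],[3.5,0,0],[3,0,0],[2,0,0],[1,0,0]]' --delta_rot '[[0,0,0],[0,0,0],[0,0,0],[0,0,0],[0,0,0]]'

```text
time: 1.82
tool_pos: [0.4584, 0.2804, 0.0281]
tcp_rot: [-1.12, 1.269, 1.122]
wrist_force: [0.3, -0.0, -0.2]
width: 0.998
```

>>> carry_out --offset '[[0.6,0,0],[0.6,0,0],[0.5,0,0],[0.5,0,0],[0,0,0]]' --delta_rot '[[0,0,0],[0,0,0],[0,0,0],[0,0,0],[0,0,0]]'

```text
time: 2.23
tool_pos: [0.4616, 0.2804, 0.0094]
tcp_rot: [-1.119, 1.264, 1.119]
wrist_force: [-0.5, 0.9, -0.5]
width: 0.996
```

Run:
```python
from h import *
go([.461,.2785,.008],82.8)
w=cam('wrist');save('w2.png',w[0])
```

```text
t 2.23 pos [0.4616 0.2804 0.0094] w 0.996 F [-0.5  0.9 -0.5]
 turn deg [0.21 0.02 0.02] shift cm [ 0.14  0.04 -0.19]
```

View pics/w2.png

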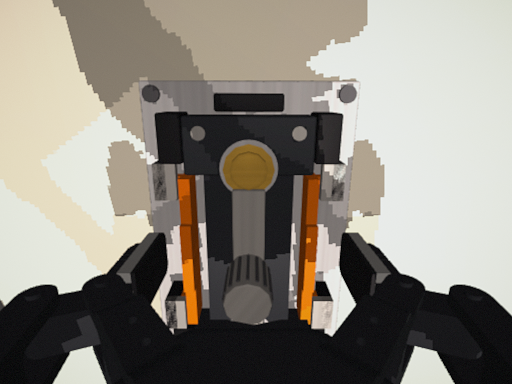

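The fingers straddle the latches. The pallet axis is at about u=248 and the finger midline at about 253, so I shift 2 mm toward -z and then squeeze.

>>> carry_out --offset '[[0,0,-0.19],[0.1,0,0],[0,0,0],[0,0,0],[0,0,0]]' --delta_rot '[[0,0,0],[0,0,0],[0,0,0],[0,0,0],[0,0,0]]'

```text
time: 2.7
tool_pos: [0.4614, 0.2782, 0.0085]
tcp_rot: [-1.119, 1.264, 1.118]
wrist_force: [0.8, 0.5, 0.4]
width: 1.003
```

>>> carry_out --offset '[[0,0,0],[0,0,0],[0,0,0],[0,0,0],[0,0,0]]' --delta_rot '[[0,0,0],[0,0,0],[0,0,0],[0,0,0],[0,0,0]]' --fingers -1 --newtons 36

```text
time: 3.12
tool_pos: [0.4617, 0.2785, 0.0096]
tcp_rot: [-1.119, 1.264, 1.118]
wrist_force: [-1.7, -2.4, 9.1]
width: 0.579
```

>>> carry_out --offset '[[0,0,0],[0,0,0],[0,0,0],[0,0,0],[0,0,0]]' --delta_rot '[[0,0,0],[0,0,0],[0,0,0],[0,0,0],[0,0,0]]'

```text
time: 3.53
tool_pos: [0.4616, 0.2784, 0.0096]
tcp_rot: [-1.119, 1.264, 1.118]
wrist_force: [-3.1, -2.7, 9.2]
width: 0.576
```

Width is 0.576, which is about 49 mm, so both latches are fully in. Lifting.

>>> carry_out --offset '[[-0.3,0,0],[-0.6,0,0],[-1,0,0],[-1,0,0],[-1,0,0]]' --delta_rot '[[0,0,0],[0,0,0],[0,0,0],[0,0,0],[0,0,0]]'

```text
time: 3.95
tool_pos: [0.4609, 0.2781, 0.048]
tcp_rot: [-1.119, 1.265, 1.119]
wrist_force: [-0.3, 0.3, -3.7]
width: 0.576
```

>>> carry_out --offset '[[-1.5,0,0],[-2,0,0],[-2,0,0],[-1,0,0],[0,0,0]]' --delta_rot '[[0,0,0],[0,0,0],[0,0,0],[0,0,0],[0,0,0]]'

```text
time: 4.37
tool_pos: [0.4635, 0.2795, 0.1161]
tcp_rot: [-1.119, 1.258, 1.116]
wrist_force: [0.1, 0.3, -3.7]
width: 0.573
```

Run:
```python
from h import *
e=np.array([.9965,-.0838,0]);y=np.array([.0838,.9965,0]);h=np.array([.5082,-.2045,0])
go(h-.03*e+.03*y+[0,0,.1],85.2)
w=cam('wrist');save('w3.png',w[0])
```

```text
t 4.37 pos [0.4635 0.2795 0.1161] w 0.573 F [ 0.1  0.3 -3.7]
 turn deg [-2.2   0.22  0.32] shift cm [  1.61  -5.5  -44.86]
```

View pics/w3.png

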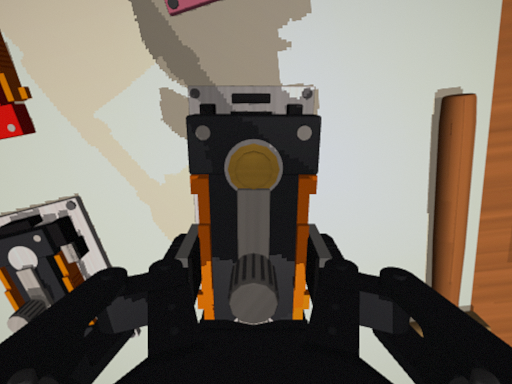

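The pallet is clear of the dock, level and square in the fingers, with 3.7 N of load. Carrying it to the bed.

>>> carry_out --offset '[[0,0,0],[0,-0.22,-1.5],[0,-0.37,-2.5],[0,-0.51,-3.5],[0,-0.51,-3.5]]' --delta_rot '[[-2.2,0,0],[0,0,0],[0,0,0],[0,0,0],[0,0,0]]'

```text
time: 4.83
tool_pos: [0.4666, 0.1663, 0.1106]
tcp_rot: [-1.148, 1.249, 1.15]
wrist_force: [-0.0, -0.0, -3.6]
width: 0.571
```

>>> carry_out --offset '[[0,-0.51,-3.5],[0,-0.51,-3.5],[0,-0.51,-3.5],[0,-0.51,-3.5],[0,-0.51,-3.5]]' --delta_rot '[[0,0,0],[0,0,0],[0,0,0],[0,0,0],[0,0,0]]'

```text
time: 5.25
tool_pos: [0.4772, -0.0108, 0.1107]
tcp_rot: [-1.146, 1.249, 1.149]
wrist_force: [1.3, -0.1, -4.0]
width: 0.573
```

>>> carry_out --offset '[[0,-0.51,-3.5],[0,-0.51,-3.5],[0,-0.51,-3.5],[0,-0.37,-2.5],[0,-0.22,-1.5]]' --delta_rot '[[0,0,0],[0,0,0],[0,0,0],[0,0,0],[0,0,0]]'

```text
time: 5.67
tool_pos: [0.4867, -0.1581, 0.1108]
tcp_rot: [-1.145, 1.25, 1.147]
wrist_force: [0.0, -0.0, -2.9]
width: 0.573
```

Run:
```python
from h import *
go([.4912,-.1679,.06],85.2)
w=cam('wrist');save('w4.png',w[0])
```

```text
t 5.67 pos [ 0.4867 -0.1581  0.1108] w 0.573 F [ 0.  -0.  -2.9]
 turn deg [-0.12 -0.02 -0.11] shift cm [ 5.08 -0.53 -0.93]
```

View pics/w4.png

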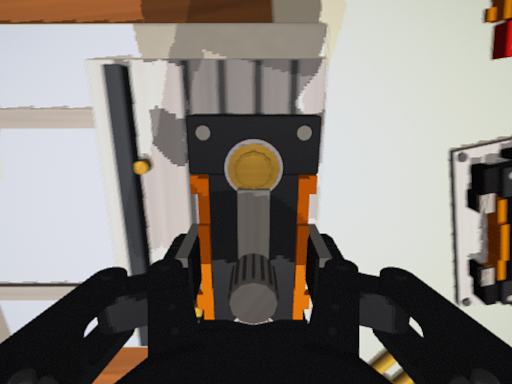

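Near dowel at (141,167). The rail, from (128,65) to (150,340), looks tilted relative to the pallet, so I'll measure its yaw here.

Run:
```python
from h import *
p,d,c=cam('wrist')
hsv=cv2.cvtColor(p,cv2.COLOR_RGB2HSV)
m=cv2.inRange(hsv[150:185,130:155],(8,110,70),(35,255,255));n,l,st,ce=cv2.connectedComponentsWithStats(m)
for i in range(1,n):print('dowel',ce[i]+[130,150],st[i,4],ray(c,*(ce[i]+[130,150]),.052))
g=p.max(2).astype(int);L=[];Rr=[]
for v in list(range(72,150,6))+list(range(185,255,6)):
    k=np.where(g[v,95:165]<85)[0]
    if len(k):L.append(ray(c,k[0]+95-.5,v,.056)[0]);Rr.append(ray(c,k[-1]+95+.5,v,.056)[0]);print(v,k[0]+95,k[-1]+95,end='; ')
print()
for A in(L,Rr):
    A=np.array(A);print(A[0].round(4),A[-1].round(4),'yaw',np.degrees(np.arctan(np.polyfit(A[:,0],A[:,1],1)[0])))
# top view: rail and bed edges
q,dd,ct=cam('top');save('t2.png',cv2.resize(q[110:250,320:440],(686,800)[::1] and (514,600),interpolation=2))
G=q.max(2).astype(int);A=[]
for v in range(140,230,4):
    k=np.where(G[v,398:422]<90)[0]
    if len(k):A.append(ray(ct,k.mean()+398,v,.056)[0])
A=np.array(A);f=np.polyfit(A[:,0],A[:,1],1);print('top rail yaw',np.degrees(np.arctan(f[0])),'res',np.abs(np.polyval(f,A[:,0])-A[:,1]).max(),len(A))
```

```text
dowel [145.80337079 165.2752809 ] 178 [[ 0.45427148 -0.23380382  0.052     ]]
dowel [154. 167.] 1 [[ 0.45599826 -0.22826182  0.052     ]]
72 109 134; 78 110 134; 84 111 135; 90 111 136; 96 112 137; 102 113 137; 108 114 138; 114 114 138; 120 115 139; 126 116 140; 132 117 141; 138 118 141; 144 118 141; 185 124 146; 191 125 147; 197 125 147; 203 126 148; 209 127 148; 215 128 149; 221 128 150; 227 129 150; 233 130 151; 239 131 152; 245 132 153; 251 132 154; 
[ 0.3918 -0.2445  0.056 ] [ 0.5178 -0.2554  0.056 ] yaw -4.818870907884268
[ 0.3933 -0.228   0.056 ] [ 0.5193 -0.2381  0.056 ] yaw -4.784886317370138
top rail yaw -2.8861803924153024 res 0.014390993772695732 23
```

The wrist rail edges give -4.8°, agreeing with the dowels, and the near dowel is confirmed within 1 mm. Descending.

>>> carry_out --offset '[[0,-0.53,-0.93],[2,0,0],[2,0,0],[1.4,0,0],[0.8,0,0]]' --delta_rot '[[-0.1,0,0],[0,0,0],[0,0,0],[0,0,0],[0,0,0]]'

```text
time: 6.23
tool_pos: [0.4907, -0.1638, 0.0478]
tcp_rot: [-1.147, 1.248, 1.153]
wrist_force: [0.1, -0.4, -3.6]
width: 0.569
```

>>> carry_out --offset '[[0.2,0,0],[0.2,0,0],[0.1,0,0],[0,0,0],[0,0,0]]' --delta_rot '[[0,0,0],[0,0,0],[0,0,0],[0,0,0],[0,0,0]]'

```text
time: 6.65
tool_pos: [0.4931, -0.1655, 0.0462]
tcp_rot: [-1.15, 1.246, 1.147]
wrist_force: [0.4, 0.6, -3.3]
width: 0.571
```

>>> carry_out --offset '[[0.15,0,0],[0.15,0,0],[0.1,0,0],[0.1,0,0],[0,0,0]]' --delta_rot '[[0,0,0],[0,0,0],[0,0,0],[0,0,0],[0,0,0]]'

```text
time: 7.07
tool_pos: [0.492, -0.1652, 0.04]
tcp_rot: [-1.148, 1.247, 1.149]
wrist_force: [0.3, -0.3, -3.9]
width: 0.574
```

Run:
```python
from h import *
go([.4912,-.1679,.0356],85.2)
```

```text
t 7.07 pos [ 0.492  -0.1652  0.04  ] w 0.574 F [ 0.3 -0.3 -3.9]
 turn deg [ 0.1   0.01 -0.03] shift cm [ 0.44  0.06 -0.28]
```

>>> carry_out --offset '[[0.1,0,0],[0.1,0,0],[0.1,0,0],[0,0,0],[0,0,0]]' --delta_rot '[[0,0,0],[0,0,0],[0,0,0],[0,0,0],[0,0,0]]'

```text
time: 7.48
tool_pos: [0.4923, -0.1653, 0.0373]
tcp_rot: [-1.149, 1.247, 1.149]
wrist_force: [-0.1, 0.3, -3.2]
width: 0.569
```

>>> carry_out --offset '[[0.05,0,0],[0.05,0,0],[0,0,0],[0,0,0],[0,0,0]]' --delta_rot '[[0,0,0],[0,0,0],[0,0,0],[0,0,0],[0,0,0]]'

```text
time: 7.9
tool_pos: [0.4924, -0.1653, 0.0373]
tcp_rot: [-1.149, 1.247, 1.149]
wrist_force: [-3.7, 1.1, 5.3]
width: 0.571
```

Contact is felt: the force went from -3.5 N to +5.3 N. Letting go.

>>> carry_out --offset '[[0,0,0],[0,0,0],[0,0,0],[0,0,0],[0,0,0]]' --delta_rot '[[0,0,0],[0,0,0],[0,0,0],[0,0,0],[0,0,0]]' --fingers 1

```text
time: 8.32
tool_pos: [0.4926, -0.1654, 0.0365]
tcp_rot: [-1.149, 1.247, 1.148]
wrist_force: [0.7, -1.1, -0.5]
width: 0.999
```

>>> carry_out --offset '[[0,0,0],[-1,0,0],[-2,0,0],[-2.5,0,0],[-2.5,0,0]]' --delta_rot '[[0,0,0],[0,0,0],[0,0,0],[0,0,0],[0,0,0]]'

```text
time: 8.73
tool_pos: [0.4917, -0.165, 0.1172]
tcp_rot: [-1.148, 1.247, 1.15]
wrist_force: [-0.6, -0.4, -0.4]
width: 1.001
```

>>> carry_out --offset '[[-2.5,0,0],[-2,0,0],[-1,0,0],[0,0,0],[0,0,0]]' --delta_rot '[[0,0,0],[0,0,0],[0,0,0],[0,0,0],[0,0,0]]'

```text
time: 9.15
tool_pos: [0.4925, -0.1653, 0.1716]
tcp_rot: [-1.149, 1.246, 1.148]
wrist_force: [0.5, -0.8, -1.0]
width: 0.999
```

Run:
```python
from h import *
import pickle
go([.4912,-.1679,.16],85.2)
w=cam('wrist');pickle.dump(w,open('w5.pkl','wb'));save('w5.png',w[0])
```

```text
t 9.15 pos [ 0.4925 -0.1653  0.1716] w 0.999 F [ 0.5 -0.8 -1. ]
 turn deg [ 0.1  -0.02  0.06] shift cm [ 1.16  0.1  -0.27]
```

View pics/w5.png

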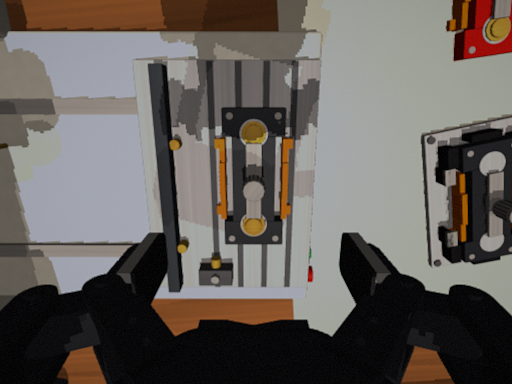

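The pallet lies flat on the bed with dowels at (175,145) and (182,248) and the end stop at (216,265). Measuring its pose relative to the dowels.

```bash
cat >> h.py <<'E'
def yellow(p,c,box,z,lo=(8,110,60),hi=(35,255,255),amin=20):
    hsv=cv2.cvtColor(p,cv2.COLOR_RGB2HSV);x0,y0,x1,y1=box
    m=cv2.inRange(hsv[y0:y1,x0:x1],lo,hi);n,l,st,ce=cv2.connectedComponentsWithStats(m)
    for i in range(1,n):
        if st[i,4]>=amin:
            u,v=ce[i]+[x0,y0];print((round(u,1),round(v,1)),(st[i,:4]+[x0,y0,0,0]).tolist(),st[i,4],'hue',hsv[int(v),int(u),0],ray(c,u,v,z)[0].round(4))
E
python3 - <<'E'
from h import *
import pickle
p,d,c=pickle.load(open('w5.pkl','rb'))
yellow(p,c,(165,130,192,260),.052);print();yellow(p,c,(205,255,230,272),.049);print();yellow(p,c,(213,115,297,240),.062)
q,dd,t=cam('top');print('top');yellow(q,t,(340,130,430,235),.052,(10,70,80),(35,255,255),5);print();yellow(q,t,(340,130,430,235),.062,(10,70,80),(35,255,255),5)
for v in(110,115,120,125,225,230,235,240):
  k=np.where(p.max(2)[v,218:290]<70)[0]+218;print(v,k[0],k[-1],ray(c,[k[0]-.5,k[-1]+.5],[v,v],.056).round(4).tolist())
E
```

```text
(np.float64(174.0), np.float64(144.4)) [169, 139, 11, 12] 97 hue 19 [ 0.4545 -0.2344  0.052 ]
(np.float64(181.3), np.float64(248.0)) [177, 244, 10, 10] 75 hue 21 [ 0.5576 -0.2434  0.052 ]

(np.float64(215.5), np.float64(263.4)) [211, 259, 10, 10] 89 hue 24 [ 0.5794 -0.212   0.049 ]

(np.float64(253.3), np.float64(132.3)) [241, 121, 25, 22] 434 hue 19 [ 0.4487 -0.1624  0.062 ]
(np.float64(221.6), np.float64(176.7)) [214, 137, 13, 83] 597 hue 15 [ 0.4854 -0.1938  0.062 ]
(np.float64(284.9), np.float64(177.3)) [280, 137, 14, 83] 638 hue 15 [ 0.4905 -0.1375  0.062 ]
(np.float64(253.3), np.float64(225.7)) [243, 218, 22, 17] 310 hue 20 [ 0.535  -0.1695  0.062 ]
top
(np.float64(376.5), np.float64(164.0)) [375, 161, 4, 7] 24 hue 19 [ 0.5391 -0.167   0.052 ]
(np.float64(363.0), np.float64(184.5)) [359, 169, 7, 31] 116 hue 12 [ 0.4906 -0.1347  0.052 ]
(np.float64(388.7), np.float64(186.4)) [386, 171, 7, 32] 138 hue 12 [ 0.4868 -0.1934  0.052 ]
(np.float64(375.5), np.float64(202.2)) [371, 198, 10, 9] 72 hue 18 [ 0.4498 -0.1622  0.052 ]

(np.float64(376.5), np.float64(164.0)) [375, 161, 4, 7] 24 hue 19 [ 0.5367 -0.1645  0.062 ]
(np.float64(363.0), np.float64(184.5)) [359, 169, 7, 31] 116 hue 12 [ 0.4886 -0.1325  0.062 ]
(np.float64(388.7), np.float64(186.4)) [386, 171, 7, 32] 138 hue 12 [ 0.4849 -0.1907  0.062 ]
(np.float64(375.5), np.float64(202.2)) [371, 198, 10, 9] 72 hue 18 [ 0.4482 -0.1597  0.062 ]
110 221 285 [[0.4281, -0.1889, 0.056], [0.4327, -0.1334, 0.056]]
115 222 285 [[0.4323, -0.1885, 0.056], [0.4369, -0.1336, 0.056]]
120 222 285 [[0.4365, -0.189, 0.056], [0.4411, -0.1338, 0.056]]
125 222 289 [[0.4407, -0.1894, 0.056], [0.4456, -0.1306, 0.056]]
225 225 281 [[0.5347, -0.1972, 0.056], [0.5392, -0.1427, 0.056]]
230 225 281 [[0.5399, -0.1977, 0.056], [0.5444, -0.143, 0.056]]
235 225 281 [[0.5451, -0.1983, 0.056], [0.5497, -0.1433, 0.056]]
240 226 281 [[0.5505, -0.1979, 0.056], [0.555, -0.1436, 0.056]]
```

Pallet relative to home: -20.8 mm along and +38.4 mm across, with yaw matching within about 0.2°. Gripping the knob from above.

>>> carry_out --offset '[[0,0.05,-0.08],[3,0,0],[3,0,0],[2,0,0],[1,0,0]]' --delta_rot '[[0,0,0],[0,0,0],[0,0,0],[0,0,0],[0,0,0]]'

```text
time: 9.67
tool_pos: [0.4883, -0.1647, 0.0767]
tcp_rot: [-1.143, 1.25, 1.155]
wrist_force: [-0.6, -0.3, -0.2]
width: 1.005
```

>>> carry_out --offset '[[1,0,0],[0.6,0,0],[0.35,0,0],[0,0,0],[0,0,0]]' --delta_rot '[[0,0,0],[0,0,0],[0,0,0],[0,0,0],[0,0,0]]'

```text
time: 10.08
tool_pos: [0.4925, -0.1663, 0.0626]
tcp_rot: [-1.15, 1.246, 1.147]
wrist_force: [0.1, 0.1, -1.1]
width: 0.999
```

Run:
```python
from h import *
go([.4917,-.166,.062],85.1)
```

```text
t 10.08 pos [ 0.4925 -0.1663  0.0626] w 0.999 F [ 0.1  0.1 -1.1]
 turn deg [ 0.2  -0.03  0.08] shift cm [0.06 0.08 0.02]
```

Position is good. Closing on the knob with moderate force.

>>> carry_out --offset '[[0,0,0],[0,0,0],[0,0,0],[0,0,0],[0,0,0]]' --delta_rot '[[0,0,0],[0,0,0],[0,0,0],[0,0,0],[0,0,0]]' --fingers -1 --newtons 25

```text
time: 10.5
tool_pos: [0.4919, -0.1661, 0.0621]
tcp_rot: [-1.149, 1.247, 1.148]
wrist_force: [0.4, 0.1, 1.0]
width: 0.298
```

>>> carry_out --offset '[[0,0,0],[0,0,0],[0,0,0],[0,0,0],[0,0,0]]' --delta_rot '[[0,0,0],[0,0,0],[0,0,0],[0,0,0],[0,0,0]]'

```text
time: 10.92
tool_pos: [0.4918, -0.166, 0.0621]
tcp_rot: [-1.149, 1.247, 1.148]
wrist_force: [-1.1, 1.7, 4.2]
width: 0.198
```

Run:
```python
from h import *
e=np.array([.9963,-.0864,0]);y=np.array([.0864,.9963,0]);h=np.array([.5089,-.206,0])
go(h-.004*e+.0384*y+[0,0,.062],85.1)
```

```text
t 10.92 pos [ 0.4918 -0.166   0.0621] w 0.198 F [-1.1  1.7  4.2]
 turn deg [0.2  0.   0.01] shift cm [ 0.01 -1.64 -0.  ]
```

>>> carry_out --offset '[[0,-0.2,0],[0,-0.4,0],[0,-0.4,0],[0,-0.4,0],[0,-0.2,0]]' --delta_rot '[[0,0,0],[0,0,0],[0,0,0],[0,0,0],[0,0,0]]'

```text
time: 11.33
tool_pos: [0.507, -0.1674, 0.062]
tcp_rot: [-1.148, 1.248, 1.15]
wrist_force: [-5.1, 0.6, 7.7]
width: 0.198
```

>>> carry_out --offset '[[0,0,-0.3],[0,0,-0.6],[0,0,-0.7],[0,0,-0.7],[0,0,-0.4]]' --delta_rot '[[0,0,0],[0,0,0],[0,0,0],[0,0,0],[0,0,0]]'

```text
time: 11.75
tool_pos: [0.5057, -0.1951, 0.062]
tcp_rot: [-1.149, 1.247, 1.148]
wrist_force: [0.4, 3.5, 4.9]
width: 0.193
```

Run:
```python
from h import *
e=np.array([.9963,-.0864,0]);y=np.array([.0864,.9963,0]);h=np.array([.5089,-.206,0])
go(h+[0,0,.062],85.1)
w=cam('wrist');save('w6.png',w[0])
```

```text
t 11.75 pos [ 0.5057 -0.1951  0.062 ] w 0.193 F [0.4 3.5 4.9]
 turn deg [ 0.18 -0.    0.04] shift cm [ 0.   -0.41 -1.06]
```

View pics/w6.png

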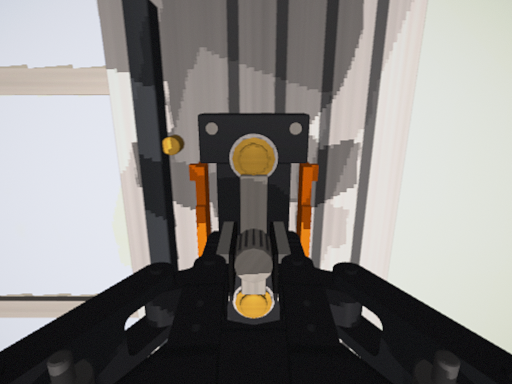

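The pallet follows squarely, with the near dowel at (171,146) clear of the latch. Approaching the dowels.

>>> carry_out --offset '[[0,0,-0.25],[0,0,-0.25],[0,0,-0.2],[0,0,-0.1],[0,0,0]]' --delta_rot '[[0,0,0],[0,0,0],[0,0,0],[0,0,0],[0,0,0]]'

```text
time: 12.22
tool_pos: [0.505, -0.2025, 0.062]
tcp_rot: [-1.148, 1.247, 1.148]
wrist_force: [0.4, 3.4, 4.9]
width: 0.2
```

>>> carry_out --offset '[[0,0,-0.05],[0,0,-0.05],[0,0,-0.05],[0,0,0],[0,0,0]]' --delta_rot '[[0,0,0],[0,0,0],[0,0,0],[0,0,0],[0,0,0]]'

```text
time: 12.63
tool_pos: [0.5049, -0.2037, 0.062]
tcp_rot: [-1.148, 1.246, 1.148]
wrist_force: [0.9, 3.5, 5.6]
width: 0.199
```

>>> carry_out --offset '[[0,0,-0.05],[0,0,-0.05],[0,0,0],[0,0,0],[0,0,0]]' --delta_rot '[[0,0,0],[0,0,0],[0,0,0],[0,0,0],[0,0,0]]'

```text
time: 13.05
tool_pos: [0.5048, -0.2046, 0.062]
tcp_rot: [-1.148, 1.246, 1.148]
wrist_force: [1.2, 3.9, 5.9]
width: 0.203
```

>>> carry_out --offset '[[0,0,-0.05],[0,0,-0.05],[0,0,0],[0,0,0],[0,0,0]]' --delta_rot '[[0,0,0],[0,0,0],[0,0,0],[0,0,0],[0,0,0]]'

```text
time: 13.47
tool_pos: [0.5047, -0.2054, 0.0621]
tcp_rot: [-1.148, 1.246, 1.148]
wrist_force: [0.8, 5.2, 5.3]
width: 0.2
```

>>> carry_out --offset '[[0,0,-0.03],[0,0,-0.03],[0,0,0],[0,0,0],[0,0,0]]' --delta_rot '[[0,0,0],[0,0,0],[0,0,0],[0,0,0],[0,0,0]]'

```text
time: 13.88
tool_pos: [0.5047, -0.2054, 0.0621]
tcp_rot: [-1.147, 1.246, 1.149]
wrist_force: [0.4, 6.4, 6.1]
width: 0.2
```

The dowels are touched: position stopped at -0.2054 while the force rose. Now toward the end stop.

>>> carry_out --offset '[[0,-0.08,0],[0,-0.08,0],[0,-0.08,0],[0,-0.05,0],[0,0,0]]' --delta_rot '[[0,0,0],[0,0,0],[0,0,0],[0,0,0],[0,0,0]]'

```text
time: 14.3
tool_pos: [0.5047, -0.2053, 0.062]
tcp_rot: [-1.144, 1.249, 1.154]
wrist_force: [-7.8, 6.7, 15.1]
width: 0.203
```

>>> carry_out --offset '[[0,-0.04,0],[0,-0.04,0],[0,0,0],[0,0,0],[0,0,0]]' --delta_rot '[[0,0,0],[0,0,0],[0,0,0],[0,0,0],[0,0,0]]'

```text
time: 14.72
tool_pos: [0.5048, -0.2054, 0.062]
tcp_rot: [-1.143, 1.25, 1.155]
wrist_force: [-10.4, 6.2, 15.8]
width: 0.202
```

>>> carry_out --offset '[[0,-0.04,0],[0,-0.04,0],[0,0,0],[0,0,0],[0,0,0]]' --delta_rot '[[0,0,0],[0,0,0],[0,0,0],[0,0,0],[0,0,0]]'

```text
time: 15.13
tool_pos: [0.5051, -0.2054, 0.062]
tcp_rot: [-1.143, 1.251, 1.156]
wrist_force: [-11.9, 7.0, 16.9]
width: 0.2
```

X has stalled at 12 N with 4 mm apparently left. I need to look.

Run:
```python
from h import *
import pickle
w=cam('wrist');t=cam('top');s=cam('side');pickle.dump((w,t,s),open('m7.pkl','wb'))
a=cv2.resize(t[0][130:230,350:425],(300,400),interpolation=2);b=cv2.resize(w[0][80:384,110:400],(480,503),interpolation=2)[:400]
c=s[0]
save('m7.png',np.hstack([a,b]))
p,_,c=w;yellow(p,c,(140,100,320,340),.062);print();yellow(p,c,(140,100,320,340),.052)
print('top');yellow(t[0],t[2],(340,130,430,235),.052,(10,70,80),(35,255,255),4)
```

```text
(np.float64(191.1), np.float64(144.5)) [183, 135, 17, 20] 282 hue 19 [ 0.4533 -0.2324  0.062 ]
(np.float64(253.2), np.float64(157.0)) [232, 137, 43, 38] 1280 hue 20 [ 0.462  -0.2026  0.062 ]
(np.float64(201.0), np.float64(202.5)) [188, 162, 22, 95] 1216 hue 13 [ 0.4835 -0.2315  0.062 ]
(np.float64(304.9), np.float64(203.0)) [296, 162, 22, 96] 1245 hue 13 [ 0.4882 -0.1779  0.062 ]
(np.float64(252.9), np.float64(304.9)) [235, 292, 37, 28] 750 hue 20 [ 0.5478 -0.2098  0.062 ]

(np.float64(191.1), np.float64(144.5)) [183, 135, 17, 20] 282 hue 19 [ 0.4545 -0.2346  0.052 ]
(np.float64(253.2), np.float64(157.0)) [232, 137, 43, 38] 1280 hue 20 [ 0.4638 -0.2027  0.052 ]
(np.float64(201.0), np.float64(202.5)) [188, 162, 22, 95] 1216 hue 13 [ 0.4868 -0.2336  0.052 ]
(np.float64(304.9), np.float64(203.0)) [296, 162, 22, 96] 1245 hue 13 [ 0.4918 -0.1763  0.052 ]
(np.float64(252.9), np.float64(304.9)) [235, 292, 37, 28] 750 hue 20 [ 0.5556 -0.2104  0.052 ]
top
(np.float64(394.0), np.float64(148.0)) [392, 146, 5, 6] 24 hue 22 [ 0.5779 -0.2087  0.052 ]
(np.float64(393.0), np.float64(157.5)) [390, 155, 7, 6] 32 hue 19 [ 0.5551 -0.2056  0.052 ]
(np.float64(381.3), np.float64(176.9)) [380, 176, 3, 3] 7 hue 10 [ 0.509  -0.1771  0.052 ]
(np.float64(393.2), np.float64(196.7)) [389, 193, 10, 9] 74 hue 18 [ 0.4631 -0.2027  0.052 ]
```

View pics/m7.png

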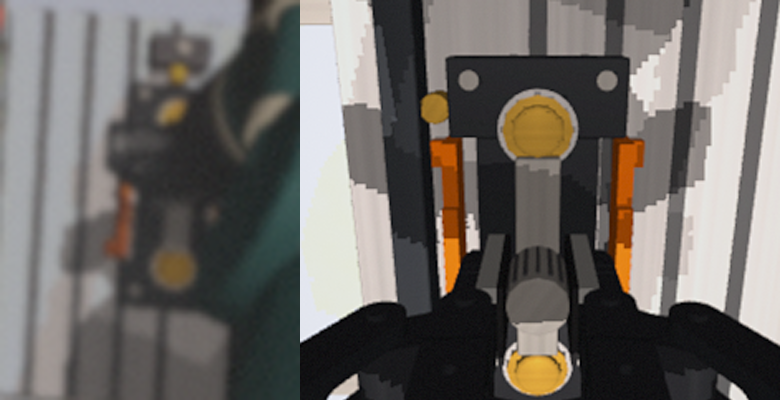

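The near cap is about 4.4 mm short of home along x, square, and right across. It isn't at the stop. The 17 N of downforce (drag at 0.6) is holding it, so I back off the push, relieve z, and go again.

>>> carry_out --offset '[[0,0.15,0],[0,0.1,0],[-0.05,0,0],[-0.05,0,0],[0,0,0]]' --delta_rot '[[0,0,0],[0,0,0],[0,0,0],[0,0,0],[0,0,0]]'

```text
time: 15.7
tool_pos: [0.5052, -0.2055, 0.0621]
tcp_rot: [-1.146, 1.248, 1.151]
wrist_force: [-1.5, 5.7, 4.2]
width: 0.204
```

Run:
```python
from h import *
go([.5092,-.2062,.062],85.1)
```

```text
t 15.7 pos [ 0.5052 -0.2055  0.0621] w 0.204 F [-1.5  5.7  4.2]
 turn deg [ 0.17  0.1  -0.15] shift cm [ 0.01 -0.41 -0.04]
```

>>> carry_out --offset '[[-0.05,0,0.03],[0,-0.06,0],[0,-0.06,0],[0,0,0],[0,0,0]]' --delta_rot '[[0,0,0],[0,0,0],[0,0,0],[0,0,0],[0,0,0]]'

```text
time: 16.12
tool_pos: [0.5054, -0.2055, 0.0621]
tcp_rot: [-1.145, 1.249, 1.153]
wrist_force: [-4.3, 4.9, 3.0]
width: 0.204
```

>>> carry_out --offset '[[0,-0.05,0],[0,-0.05,0],[0,0,0],[0,0,0],[0,0,0]]' --delta_rot '[[0,0,0],[0,0,0],[0,0,0],[0,0,0],[0,0,0]]'

```text
time: 16.53
tool_pos: [0.5063, -0.2055, 0.0621]
tcp_rot: [-1.145, 1.249, 1.153]
wrist_force: [-4.0, 3.8, 2.6]
width: 0.198
```

Sliding now, with about 3 mm left. Continuing in small steps.

>>> carry_out --offset '[[0,-0.05,0],[0,-0.05,0],[0,-0.03,0],[0,0,0],[0,0,0]]' --delta_rot '[[0,0,0],[0,0,0],[0,0,0],[0,0,0],[0,0,0]]'

```text
time: 16.95
tool_pos: [0.5075, -0.2056, 0.0621]
tcp_rot: [-1.145, 1.249, 1.153]
wrist_force: [-4.9, 3.8, 3.3]
width: 0.203
```

>>> carry_out --offset '[[0,-0.05,0],[0,-0.05,0],[0,0,0],[0,0,0],[0,0,0]]' --delta_rot '[[0,0,0],[0,0,0],[0,0,0],[0,0,0],[0,0,0]]'

```text
time: 17.37
tool_pos: [0.5085, -0.2057, 0.0621]
tcp_rot: [-1.145, 1.249, 1.153]
wrist_force: [-4.7, 5.1, 3.0]
width: 0.2
```

>>> carry_out --offset '[[0,-0.04,0],[0,-0.04,0],[0,0,0],[0,0,0],[0,0,0]]' --delta_rot '[[0,0,0],[0,0,0],[0,0,0],[0,0,0],[0,0,0]]'

```text
time: 17.78
tool_pos: [0.5085, -0.2057, 0.0621]
tcp_rot: [-1.144, 1.25, 1.155]
wrist_force: [-6.7, 4.5, 5.3]
width: 0.199
```

>>> carry_out --offset '[[0,0,-0.04],[0,0,-0.04],[0,-0.05,0],[0,-0.05,0],[0,0,0]]' --delta_rot '[[0,0,0],[0,0,0],[0,0,0],[0,0,0],[0,0,0]]'

```text
time: 18.2
tool_pos: [0.5085, -0.2057, 0.0621]
tcp_rot: [-1.142, 1.251, 1.157]
wrist_force: [-9.9, 8.0, 8.5]
width: 0.197
```

Run:
```python
from h import *
go([.5092,-.2062,.062],85.1)
w=cam('wrist');t=cam('top')
p,_,c=w;yellow(p,c,(140,100,320,340),.062);print();yellow(p,c,(140,100,320,340),.052)
for v in(110,115,120,125,130):
  k=np.where(p.max(2)[v,195:320]<70)[0]+195;print(v,k[:1],k[-1:])
print('top');yellow(t[0],t[2],(340,130,430,235),.052,(10,70,80),(35,255,255),4)
```

```text
t 18.2 pos [ 0.5085 -0.2057  0.0621] w 0.197 F [-9.9  8.   8.5]
 turn deg [ 0.21  0.18 -0.54] shift cm [ 0.01 -0.08 -0.04]
(np.float64(190.9), np.float64(138.3)) [182, 129, 18, 19] 282 hue 19 [ 0.4536 -0.2324  0.062 ]
(np.float64(253.3), np.float64(157.1)) [233, 137, 42, 38] 1275 hue 20 [ 0.4654 -0.2029  0.062 ]
(np.float64(201.1), np.float64(202.7)) [188, 162, 23, 95] 1216 hue 13 [ 0.4869 -0.2318  0.062 ]
(np.float64(304.9), np.float64(203.1)) [296, 162, 22, 96] 1240 hue 13 [ 0.4916 -0.1782  0.062 ]
(np.float64(253.0), np.float64(305.0)) [235, 292, 37, 28] 751 hue 20 [ 0.5512 -0.2101  0.062 ]

(np.float64(190.9), np.float64(138.3)) [182, 129, 18, 19] 282 hue 19 [ 0.4546 -0.2346  0.052 ]
(np.float64(253.3), np.float64(157.1)) [233, 137, 42, 38] 1275 hue 20 [ 0.4672 -0.203   0.052 ]
(np.float64(201.1), np.float64(202.7)) [188, 162, 23, 95] 1216 hue 13 [ 0.4902 -0.2339  0.052 ]
(np.float64(304.9), np.float64(203.1)) [296, 162, 22, 96] 1240 hue 13 [ 0.4953 -0.1766  0.052 ]
(np.float64(253.0), np.float64(305.0)) [235, 292, 37, 28] 751 hue 20 [ 0.559  -0.2107  0.052 ]
110 [249] [303]
115 [199] [308]
120 [198] [308]
125 [199] [308]
130 [198] [308]
top
(np.float64(394.0), np.float64(147.8)) [392, 146, 5, 5] 23 hue 22 [ 0.5782 -0.2087  0.052 ]
(np.float64(392.9), np.float64(155.9)) [390, 153, 7, 7] 33 hue 18 [ 0.5589 -0.2055  0.052 ]
(np.float64(381.3), np.float64(175.5)) [380, 174, 4, 4] 14 hue 12 [ 0.5122 -0.1772  0.052 ]
(np.float64(393.3), np.float64(195.5)) [389, 191, 10, 10] 77 hue 18 [ 0.4661 -0.2031  0.052 ]
```

Halted near home: the cap is about 1 mm from its camera target. Friction could also explain this, so I repeat the push with the downforce relieved as a test.

>>> carry_out --offset '[[-0.08,0,0.06],[0,-0.05,0],[0,-0.05,0],[0,0,0],[0,0,0]]' --delta_rot '[[0,0,0],[0,0,0],[0,0,0],[0,0,0],[0,0,0]]'

```text
time: 18.72
tool_pos: [0.5085, -0.2056, 0.0621]
tcp_rot: [-1.142, 1.253, 1.158]
wrist_force: [-11.6, 3.5, 4.8]
width: 0.201
```

>>> carry_out --offset '[[-0.05,0,0],[0,-0.05,0],[0,-0.05,0],[0,0,0],[0,0,0]]' --delta_rot '[[0,0,0],[0,0,0],[0,0,0],[0,0,0],[0,0,0]]'

```text
time: 19.13
tool_pos: [0.5085, -0.2056, 0.0622]
tcp_rot: [-1.141, 1.254, 1.16]
wrist_force: [-13.0, 4.2, 6.1]
width: 0.202
```

Now 13 N against at most 7 N of drag with no motion, so it is on the end stop. I'll press the dowels once more, relax, and release.

>>> carry_out --offset '[[0,0,-0.06],[0,0,-0.05],[0,0,-0.03],[0,0,0],[0,0,0]]' --delta_rot '[[0,0,0],[0,0,0],[0,0,0],[0,0,0],[0,0,0]]'

```text
time: 19.55
tool_pos: [0.5085, -0.2058, 0.0622]
tcp_rot: [-1.139, 1.253, 1.16]
wrist_force: [-12.0, 8.3, 7.7]
width: 0.2
```

>>> carry_out --offset '[[0,0.1,0],[0,0.06,0.05],[0,0,0.04],[0,0,0],[0,0,0]]' --delta_rot '[[0,0,0],[0,0,0],[0,0,0],[0,0,0],[0,0,0]]'

```text
time: 19.97
tool_pos: [0.5085, -0.2057, 0.0622]
tcp_rot: [-1.142, 1.251, 1.157]
wrist_force: [-7.2, 5.5, 2.1]
width: 0.2
```

>>> carry_out --offset '[[0,0.06,0],[0,0,0],[0,0,0],[0,0,0],[0,0,0]]' --delta_rot '[[0,0,0],[0,0,0],[0,0,0],[0,0,0],[0,0,0]]'

```text
time: 20.38
tool_pos: [0.5085, -0.2058, 0.0623]
tcp_rot: [-1.142, 1.251, 1.156]
wrist_force: [-5.7, 5.8, 0.8]
width: 0.202
```

>>> carry_out --offset '[[0,0,0],[0,0,0],[0,0,0],[0,0,0],[0,0,0]]' --delta_rot '[[0,0,0],[0,0,0],[0,0,0],[0,0,0],[0,0,0]]' --fingers 1

```text
time: 20.8
tool_pos: [0.513, -0.2079, 0.0649]
tcp_rot: [-1.149, 1.247, 1.147]
wrist_force: [-0.4, 0.2, 0.2]
width: 0.892
```

>>> carry_out --offset '[[0,0,0],[-1,0,0],[-2.5,0,0],[-3,0,0],[-3,0,0]]' --delta_rot '[[0,0,0],[0,0,0],[0,0,0],[0,0,0],[0,0,0]]'

```text
time: 21.22
tool_pos: [0.5119, -0.2071, 0.1606]
tcp_rot: [-1.148, 1.247, 1.15]
wrist_force: [1.9, -0.0, -0.6]
width: 1.002
```

>>> carry_out --offset '[[-1,0,0],[-0.5,0,0],[0,0,0],[0,0,0],[0,0,0]]' --delta_rot '[[0,0,0],[0,0,0],[0,0,0],[0,0,0],[0,0,0]]'

```text
time: 21.63
tool_pos: [0.5112, -0.2068, 0.1726]
tcp_rot: [-1.146, 1.248, 1.152]
wrist_force: [-0.5, 0.4, 0.9]
width: 1.003
```

Run:
```python
from h import *
import pickle
go([.5092,-.2062,.172],85.1)
w=cam('wrist');t=cam('top');pickle.dump((w,t),open('m8.pkl','wb'));p,_,c=w
save('w8.png',cv2.resize(p[80:300,120:360],(720,600)[::1] and (654,600),interpolation=2))
yellow(p,c,(150,100,330,300),.062);print();yellow(p,c,(150,100,330,300),.052)
```

```text
t 21.63 pos [ 0.5112 -0.2068  0.1726] w 1.003 F [-0.5  0.4  0.9]
 turn deg [ 0.2   0.06 -0.19] shift cm [0.06 0.2  0.04]
(np.float64(217.1), np.float64(120.3)) [212, 115, 11, 11] 94 hue 20 [ 0.4545 -0.2335  0.062 ]
(np.float64(254.2), np.float64(130.7)) [242, 119, 25, 23] 448 hue 20 [ 0.4658 -0.2028  0.062 ]
(np.float64(222.4), np.float64(175.9)) [215, 135, 13, 83] 601 hue 15 [ 0.5032 -0.2343  0.062 ]
(np.float64(285.4), np.float64(175.6)) [281, 136, 13, 82] 588 hue 16 [ 0.5076 -0.1782  0.062 ]
(np.float64(253.8), np.float64(224.0)) [243, 216, 23, 18] 314 hue 21 [ 0.5519 -0.2101  0.062 ]
(np.float64(220.3), np.float64(228.3)) [216, 224, 10, 9] 75 hue 20 [ 0.5537 -0.242   0.062 ]
(np.float64(253.8), np.float64(245.3)) [249, 242, 10, 8] 69 hue 20 [ 0.574 -0.212  0.062]
(np.float64(240.6), np.float64(291.1)) [153, 282, 172, 18] 2853 hue 12 [ 0.6237 -0.2294  0.062 ]

(np.float64(217.1), np.float64(120.3)) [212, 115, 11, 11] 94 hue 20 [ 0.455  -0.2347  0.052 ]
(np.float64(254.2), np.float64(130.7)) [242, 119, 25, 23] 448 hue 20 [ 0.4667 -0.2028  0.052 ]
(np.float64(222.4), np.float64(175.9)) [215, 135, 13, 83] 601 hue 15 [ 0.5057 -0.2356  0.052 ]
(np.float64(285.4), np.float64(175.6)) [281, 136, 13, 82] 588 hue 16 [ 0.5102 -0.1772  0.052 ]
(np.float64(253.8), np.float64(224.0)) [243, 216, 23, 18] 314 hue 21 [ 0.5563 -0.2104  0.052 ]
(np.float64(220.3), np.float64(228.3)) [216, 224, 10, 9] 75 hue 20 [ 0.5581 -0.2436  0.052 ]
(np.float64(253.8), np.float64(245.3)) [249, 242, 10, 8] 69 hue 20 [ 0.5792 -0.2123  0.052 ]
(np.float64(240.6), np.float64(291.1)) [153, 282, 172, 18] 2853 hue 12 [ 0.6308 -0.2305  0.052 ]
```

View pics/w8.png

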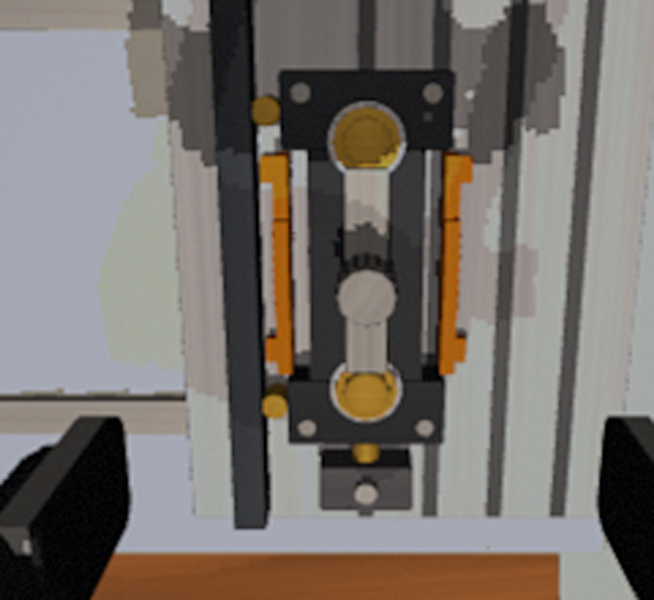

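The plate sits against both dowels, at crop (265,110) and (274,405), and its end meets the stop button at (366,452). One last numeric check of the plate ends and of the bystanders.

Run:
```python
from h import *
import pickle
(w,t)=pickle.load(open('m8.pkl','rb'));p,_,c=w;g=p.max(2).astype(int)
e=np.array([.9963,-.0864,0]);y=np.array([.0864,.9963,0]);h=np.array([.5094,-.2063,0])
for u in(236,240,268,272):
    col=g[95:255,u];k=np.where(col<75)[0]+95
    f=lambda v:((ray(c,u,v,.056)[0]-h)@e*1000).round(1)
    print(u,k[0],k[-1],'near end',f(k[0]-.5),'far end',f(k[-1]+.5))
for v in(112,116,124,232,236,238):
    k=np.where(g[v,221:300]<75)[0]+221;print(v,'side -y',((ray(c,k[0]-.5,v,.056)[0]-h)@y*1000).round(1),'side +y',((ray(c,k[-1]+.5,v,.056)[0]-h)@y*1000).round(1))
D=pickle.load(open('d.pkl','rb'));q,_,_=cam('top')
df=np.abs(q.astype(int)-D['top'][0]).max(2)
for n,(x0,y0,x1,y1) in dict(spare=(244,128,298,203),mallet=(94,112,138,222),piston=(155,90,175,112),mouthp=(200,88,222,112),bottle=(250,70,272,100),slide=(295,70,343,117),red=(256,222,294,285)).items():print(n,(df[y0:y1,x0:x1]>60).mean().round(4))
```

```text
236 105 241 near end -65.3 far end 63.9
240 106 251 near end -64.5 far end 74.8
268 105 251 near end -65.4 far end 74.7
272 105 241 near end -65.4 far end 63.8
112 side -y -28.5 side +y 27.6
116 side -y -29.4 side +y 27.7
124 side -y -28.8 side +y 27.9
232 side -y -27.5 side +y 27.7
236 side -y -27.6 side +y 27.9
238 side -y -27.6 side +y 27.0
spare 0.0
mallet 0.0
piston 0.0
mouthp 0.0
bottle 0.0
slide 0.0
red 0.0
```

```bash
python3 -c "
from workcell import *
print(finish_job())"
```

```text
the job is handed in; nothing more can be done
None
```

The job is handed in, at about 22 s of the 64 s allowed; `finish_job()` reports no verdict. I squeezed both latches of the loaded pallet, lifted it out and set it down on the bed at about 9 N. I then let go, took it by the knob, and slid it onto both dowels and the end stop with no wrist-force component above about 17 N.

**Last checks**
- **Position:** the pallet centre measures about 0.7–0.8 mm short of home along x and within about 0.3 mm across. That is inside the 1.5 mm limit and within the camera error of about 2 mm.
- **Squareness:** yaw agrees with the dowel line within about 0.1°, and the picture shows the plate against both dowels and the stop.
- **Bystanders:** the top view shows no change at the spare pallet, mallet, piston, mouthpiece, bottle or tuning slide.

**What disagreed**
- The first push along x stalled about 4 mm short because of downforce drag. I relieved the downforce and repeated it until it halted at 13 N, against at most 7 N of drag.
- Plate-edge readings near the -y side scattered by about 2 mm, which I put down to shadows. I relied on the caps, dowels and contact forces there.

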